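Fetch the rest ring for the jug turntable

TASK

The next jug to be photographed needs its rest ring: lift the big round wooden ring up off its peg on the sloping rack and set it into the round recess in the top of the turntable. Then press it down firmly, so that it sits level on the bottom of the recess, and let go. Leave the other two rings hanging and do not disturb the loose things on the desk.

Things in the scene. Friction and masses are not known exactly. Their poses are not given: they have to be found in the camera images.
- ring: The big round ring, light wood: outer diameter 64 mm, 30 mm thick, hole 30 mm in diameter, about 45 g; bottom outer edge chamfered 3 mm. Origin: centre of its underside, the face that lies against the rack; z is its axis, pointing out of the rack along the peg. It hangs on one of three pegs, which one varies. It goes into the recess underside first.
- slope: Sloping dark wooden face of the peg rack, 350 mm wide, 150 mm up the slope, tilted 35 degrees from level, facing the robot. Origin: middle of its upper face, 60 mm above the table. z: outward normal (up and towards the robot), x up the slope, y along its width. Fixed pegs, 14 mm thick, stand 55 mm out along z at x = 7.5 mm, y = -110, 0, +110 mm; each carries one ring lying against the face.
- rack: The whole wooden rack that carries the sloping face and pegs, 350 mm wide, 160 mm deep, 104 mm to its highest edge, pegs to 113 mm; fixed to the table, its place and yaw vary. Origin: centre of its underside, straight below that of the sloping face; z up, x away from the robot's side.
- turntable: Low round turntable, dark steel with a grey top, 170 mm in diameter, 33 mm high, fixed (does not turn), its place varies. Origin: centre of its underside; z up. In the middle of the top is a round recess 70 mm in diameter and 5 mm deep with a flat rigid bottom.
- seat (a point): Centre of the flat bottom of the turntable's recess, 28 mm above the table; the ring's underside centre belongs here.
- small_ring: Bystander: small round ring of the same wood, outer diameter 46 mm, 30 mm thick, hole 30 mm, hanging on another peg. Origin: centre of its underside, z along the peg.
- square_collar: Bystander: square collar of the same wood, 56 x 56 mm, 30 mm thick, hole 30 mm, hanging on another peg. Origin: centre of its underside, z along the peg.
- jar: Bystander: loose small amber glass jar, 56 mm in diameter, 65 mm high, beyond the turntable. Origin: centre of its underside.
- pencil: Bystander: loose pencil, 8 mm thick, 150 mm long, lying on the drawing board in front of the robot. Origin: centre of its underside.
- eraser: Bystander: loose white eraser, 22 x 50 x 12 mm, lying on the drawing board. Origin: centre of its underside.
Not all that is in view belongs to the job. Leave any pink look-alike of the ring alone.

How it is judged (in metres and radians):
On the way, in this order (a step that is already met when the one before it is completed fails the run):
1. the big round ring is held by the fingers, drawn clear of its peg (its underside more than 57 mm out from the rack's face) (z of ring in the frame of slope above 0.057 m and contact force between the fingers and ring above 0.5 N), for 0.1 s.
2. the ring is in the recess and pressed down by the gripper with 4 N or more between ring and turntable (z of ring in the frame of seat between -0.003 and 0.0018 m and horizontal distance between ring and seat below 0.006 m and angle between ring's own z axis and vertical below 0.045 rad and contact force between ring and turntable above 4 N and contact force between the fingers and ring above 2 N), for 0.1 s.
At the end, for the whole second after the job is handed in: The big round ring lies at rest in the turntable's recess, released, underside down: its underside centre within 6 mm sideways of the recess's centre and less than 1.8 mm above its bottom, tilted less than 0.045 rad (2.6 degrees) (z of ring in the frame of seat between -0.003 and 0.0018 m and horizontal distance between ring and seat below 0.006 m and angle between ring's own z axis and vertical below 0.045 rad and linear speed of ring below 0.02 m/s and contact force between the fingers and ring below 0.1 N); the robot touches nothing.
It fails at once if another ring is moved more than 25 mm, or the jar, pencil or eraser more than 25 mm (distance of any of small_ring, square_collar, jar, pencil, eraser from where it was at the start of the episode above 0.025 m).
It also fails if it takes over 46 s, if anything falls off the work surface, if the arm or the gripper's body presses on something with over 40 N, if the wrist force passes 120 N, or if a joint passes its speed limit or range.

ROBOT

A 6-joint arm with a two-finger parallel gripper is mounted at the origin on the work surface. World frame = base frame: x ahead of the robot, y to its left, z up, the work surface at z = 0. Lengths are in mm, angles in degrees, forces in N, time in s.
With the tool pointing down it reaches from about 350 to 850 mm from the base axis. Payload 8.1 kg.
Tool frame: the origin (TCP) lies midway between the tips of the shut fingers; the grasp point (between the pads) lies 19 mm behind it; y points along the fingers, x is the direction in which the jaws open and shut, and the axes are right-handed (so a half turn about y gives the same grasp; the last joint's range is limited). The gripper opens to 85 mm and grips with 20 to 120 N. Pads are 22 mm wide; open, the fingers measure 114 mm over their backs; the gripper's body (76 mm by 85 mm) begins 54 mm behind the grasp point. The pads swing forward as they close: fully open they stand 13 mm farther back than shut.
Start: joints at [61.112, 7.471, 85.268, -0, 87.261, -4.893], TCP at [243.978, 548.16, 231.292] pointing down, gripper open.
Joint ranges: [-169.43, 169.43], [-51.17, 129.36], [1.28, 143.12], [-76.62, 256.62], [0, 156.53], [-152.29, 152.29]. Speed limits (degrees/s): [136.94, 136.94, 159.86, 180, 180, 180].

INTERFACE

Orientations are given as [roll, pitch, yaw] about the fixed x, y, z axes, in that order (R = Rz(yaw) Ry(pitch) Rx(roll)).
In Python, from bench import r gives the robot as it stands.
- The arm moves only by the tool move_arm, never from a script. Its arguments are lists of equal length, an entry for each row: "linear": the shift along the tool's x, y, z normalised to -1 to 1, where 1 is 300 mm, a list of three; "twist": the turn, a rotation vector about the tool's x, y, z normalised to -1 to 1, where 1 is pi/2 rad, a list of three; "hand": the opening, from -1 (shut) to 1 (fully open). A call has 1 to 12 rows; each row is the pose to reach, as a shift and turn from the pose measured when the call began, along the tool's axes at that moment; what a row does not reach only later rows make up. A row lasts 1/12 s, in which the tool goes at most 41.7 mm and 7.16 degrees, less where a joint would pass 70% of its speed; a pose out of reach is approached as far as the arm can. A call with a number of a shift or a turn outside -1 to 1 is refused whole. A call with a gripper value outside its range is refused whole. The fingers move at their own pace and stop on an object; "force" is the grip in N (left out, the last holds). Time passes only in rows, so rows that repeat a pose let the fingers close. It gives the time, the measured TCP pose, the force and the opening at its end, in the units of the state.
- r.sense(): the state, without advancing time (a new reading comes with each control period).
- r.snapshot(name): name is "side" or "top"; returns a dict with "frame" (420x560x3 uint8, red, green, blue), "range_z" (420x560 float32, mm along the optical axis (not along the pixel's ray), 0 where there is no reading), "intrinsics" (3x3 intrinsics, pixels), "R" (3x3) and "t" (3): a world point X has camera coordinates R X + t. Camera axes: x right, y down, z forward; pixel columns grow to the right and rows downward; lengths in mm; the calibration is good to about 2 mm. A picture is of the moment at which its call begins.
- r.hand_in(): hands the job in, once; it reports no verdict.
The state is a dict: "time": time; "joint_pos": joint angles; "qd": joint speeds; "joint_efforts": joint torques, N m; "tool_pos": TCP position; "tcp_rot": TCP orientation; "ft_force": force on the tool from outside, world axes, zero at the start; "wrist_torque": the same for the moment, N m; "finger_gap": finger opening in mm.
Only numpy, scipy, OpenCV 4.12 (cv2) and the standard library are available. Lean on these libraries where they do the work, as an engineer would, in place of code of your own. Each camera call takes 0.05 s, during which the arm holds its last target. There are 200 camera calls.

## Working session

There is one attempt and no reset: what is moved stays moved. The work goes in short steps, Python scripts to look and compute and a tool call to move; the robot and the scene stay as the last step left them, time stands still between calls to the robot, and variables do not carry over. Pictures are saved under pics/ and viewed, on a budget of 10 in all, crops included, one or two more only if the job needs it, and the job is handed in when it is done.

Besides the shell and the picture viewer there is one more tool, called after "Emit:" as a command line: name --argument value ..., lists and objects as JSON in quotes. move_arm: Moves the arm, as the interface text tells. Scaled input: -1 to 1 covers 300 mm each way for a shift and pi/2 rad each way for a turn. Its arguments: {"type":"object","properties":{"linear":{"type":"array","items":{"type":"array","items":{"type":"number","minimum":-1,"maximum":1}}},"twist":{"type":"array","items":{"type":"array","items":{"type":"number","minimum":-1,"maximum":1}}},"hand":{"type":"array","items":{"type":"number"}},"force":{"type":"number"}},"required":["linear","twist","hand"]}

```bash
ls; mkdir -p pics; python3 - <<'E'
from bench import r
import cv2,numpy as np,pickle
print(r.sense())
for n in("side","top"):
    s=r.snapshot(n); pickle.dump(s,open(n+".pkl","wb")); cv2.imwrite(f"pics/{n}0.png",s["frame"][:,:,::-1])
    print(n,s["intrinsics"],s["R"],s["t"], -s["R"].T@s["t"])
E
```

```text
pics
{'time': 0.0, 'joint_pos': array([ 6.11133713e+01,  7.51385197e+00,  8.53308985e+01, -1.13969015e-03,
        8.72627004e+01, -4.89069830e+00]), 'qd': array([-0.01113516, -0.06063844, -0.1061203 ,  0.0364901 ,  0.0805335 ,
        0.05574945]), 'joint_efforts': array([-1.83074953e-03, -5.69413698e+01, -5.00537467e+01, -4.20994129e-04,
        1.53358775e-02,  1.23871686e-05]), 'tool_pos': array([243.69148207, 547.66196402, 230.24202484]), 'tcp_rot': array([-89.99197339,   0.10715672,  66.00413263]), 'ft_force': array([ 0.03629147, -0.03794758,  0.0278755 ]), 'wrist_torque': array([-0.00122116, -0.0214062 ,  0.02254065]), 'finger_gap': 85.69854626744204}
side [[528.68300756   0.         291.24748249]
 [  0.         528.68300756 211.07656169]
 [  0.           0.           1.        ]] [[ 0.98626443 -0.16448134 -0.0151114 ]
 [-0.13696838 -0.76328449 -0.63137663]
 [ 0.09231538  0.6247741  -0.77532909]] [-597.96839563  120.50624416 1230.91699934] [ 492.62794022 -775.41915998 1021.41443849]
top [[427.24273438   0.         283.05485788]
 [  0.         427.24273438 211.22522142]
 [  0.           0.           1.        ]] [[-0.02417628 -0.99969412 -0.00521256]
 [-0.99954796  0.0242653  -0.01775043]
 [ 0.01787148  0.00478106 -0.99982886]] [  3.24195288 593.48941671 845.67590815] [578.18602903 -15.20346805 856.08277055]
```

View pics/top0.png

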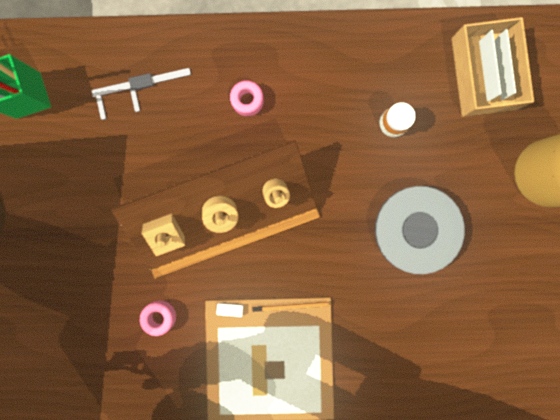

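View pics/side0.png

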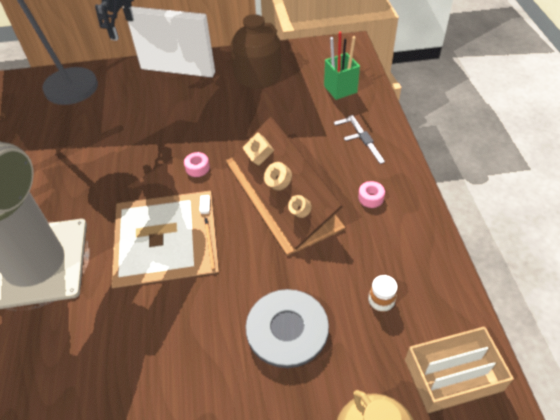

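The top view shows three wooden rings on pegs: square (163,235), the largest round one (220,215) and a smaller round one (276,193). Two pink look-alikes lie on the table at (247,98) and (157,319). The middle ring fits the description, and I'll confirm it by measured size. The recess is at (420,230).

```bash
cat > h.py <<'E'
import numpy as np,cv2,pickle
def cloud(s):
    z=s["range_z"].astype(float); K=s["intrinsics"]; v,u=np.indices(z.shape)
    P=np.stack([(u-K[0,2])/K[0,0]*z,(v-K[1,2])/K[1,1]*z,z],-1)
    W=(P-s["t"])@s["R"]; W[z<=0]=np.nan
    return W
def proj(s,X):
    c=s["R"]@X+s["t"]; return (s["intrinsics"]@c)[:2]/c[2]
E
python3 - <<'E'
from h import *
from scipy.optimize import least_squares
S={n:pickle.load(open(n+".pkl","rb")) for n in("top","side")}
W={n:cloud(S[n]) for n in S}
cv2.imwrite("pics/crop1.png",cv2.resize(S["top"]["frame"][130:290,100:340,::-1],None,fx=3.3,fy=3.3,interpolation=cv2.INTER_CUBIC))
c0=W["top"][230,445]; print("tt rough",W["top"][230,420],c0)
for n in S:
    P=W[n].reshape(-1,3); ct=W["top"][230,420]
    d=np.hypot(P[:,0]-ct[0],P[:,1]-ct[1])
    print(n,"table z",np.nanmedian(P[(d>120)&(d<150),2]),"recess z",np.nanmedian(P[d<25,2]),"top z",np.nanmedian(P[(d>45)&(d<75),2]))
    m=(d<110)&(P[:,2]>20); Q=P[m,:2]
    (x,y),rad=cv2.minEnclosingCircle(Q.astype(np.float32)); print(" outer",x,y,rad, m.sum(), "bbox mid",(Q.max(0)+Q.min(0))/2,(Q.max(0)-Q.min(0)))
# recess by colour in top
    g=cv2.cvtColor(S[n]["frame"],cv2.COLOR_RGB2GRAY)
    m=((d<45)&(g.ravel()<(np.nanmedian(g.ravel()[d<25])+np.nanmedian(g.ravel()[(d>45)&(d<75)]))/2)).reshape(g.shape).astype(np.uint8)
    cs=max(cv2.findContours(m,0,1)[0],key=cv2.contourArea); e=cv2.fitEllipse(cs)
    u,v=e[0]; K=S[n]["intrinsics"]; ray=S[n]["R"].T@np.array([(u-K[0,2])/K[0,0],(v-K[1,2])/K[1,1],1]); C=-S[n]["R"].T@S[n]["t"]
    print(" recess ellipse",e,(C+ray*(33-C[2])/ray[2]))
# slope plane
P=np.concatenate([W["top"][150:270,110:320].reshape(-1,3)]); P=P[(P[:,2]>18)&(P[:,2]<125)]
rng=np.random.default_rng(0);best=0
for _ in range(1500):
    a=P[rng.choice(len(P),3,False)]; n_=np.cross(a[1]-a[0],a[2]-a[0]); l=np.linalg.norm(n_)
    if l<1:continue
    n_/=l; n_*=np.sign(n_[2]); 
    if abs(np.degrees(np.arccos(n_[2]))-35)>6: continue
    k=(np.abs((P-a[0])@n_)<1.5).sum()
    if k>best: best=k;bn,bp=n_,a[0]
I=P[np.abs((P-bp)@bn)<2.5]; c=I.mean(0); nn=np.linalg.svd(I-c)[2][2]; nn*=np.sign(nn[2])
print("slope n",nn,"tilt",np.degrees(np.arccos(nn[2])),"yaw of -n_xy",np.degrees(np.arctan2(-nn[1],-nn[0])),best,len(P))
yaw=np.arctan2(-nn[1],-nn[0]); y=np.array([-np.sin(yaw),np.cos(yaw),0]); x=np.cross(y,nn)
for n in S:
    Q=W[n].reshape(-1,3); L=np.stack([(Q-c)@x,(Q-c)@y,(Q-c)@nn],1)
    ok=(np.abs(L[:,0])<90)&(np.abs(L[:,1])<185)
    for lo,hi in((-3,3),(26,34),(50,60)):
        m=ok&(L[:,2]>lo)&(L[:,2]<hi); A=L[m]
        if lo<0: print(n,"slope bbox",np.percentile(A[:,:2],[1,99],axis=0),len(A)); continue
        img=m.reshape(W[n].shape[:2]).astype(np.uint8)
        N,lab=cv2.connectedComponents(img)
        for i in range(1,N):
            B=L[(lab==i).ravel()]
            if len(B)>8: print(n,lo,"n",len(B),"mid",(B.max(0)+B.min(0))/2,"size",np.ptp(B[:,:2],axis=0),"pix",np.argwhere(lab==i).mean(0)[::-1], "world",c+((B.max(0)+B.min(0))/2)@np.stack([x,y,nn]))
print("c",c,"x",x,"y",y)
E
```

```text
tt rough [ 550.23667922 -275.32134061   27.34264104] [ 549.25851004 -321.6604117    32.54389191]
top table z -0.7842816383203592 recess z 27.2852229639289 top z 32.13862441719334
 outer 551.0224609375 -274.6579284667969 85.14273834228516 6123 bbox mid [ 550.50194904 -274.28190871] [166.46015152 169.29999089]
 recess ellipse ((419.6625671386719, 229.91188049316406), (35.33413314819336, 36.150489807128906), 153.5199737548828) [ 550.61224014 -272.9033797    33.        ]
side table z -1.0586324842589383 recess z 26.919039469675532 top z 31.92929818220159
 outer 552.921875 -274.34515380859375 86.52763366699219 5010 bbox mid [ 552.04463918 -274.44658555] [168.45400055 171.90302909]
 recess ellipse ((286.591064453125, 325.0102844238281), (30.36025619506836, 33.49820327758789), 86.13430786132812) [ 551.32082622 -274.59441192   33.        ]
slope n [-0.54250335 -0.18668369  0.81904781] tilt 35.0104104922407 yaw of -n_xy 18.98912279909607 7937 13038
top slope bbox [[ -82.7745015  -166.29449525]
 [  64.81558804  177.15338766]] 10201
top 26 n 281 mid [ -10.29934878 -104.29736155   29.63395597] s
[... 1417 characters left out ...]
2.98656281] pix [297.98529412 205.30882353] world [620.47874385  -3.45069739  84.86437895]
side 50 n 19 mid [ -0.70978772 113.18904846  53.18756168] size [11.4432754 12.8882828] pix [251.78947368 140.94736842] world [542.1011421  201.73553592 108.1686659 ]
side 50 n 23 mid [-1.2230126   2.95142319 53.60407943] size [11.75531342 14.72914727] pix [271.95652174 168.60869565] world [577.34777162  97.28246589 108.21536378]
side 50 n 25 mid [  -1.17229496 -105.67790459   52.88774006] size [11.2779328  14.52642788] pix [294.28 199.36] world [613.12241786  -5.28804798 107.65774557]
c [608.33571698 104.82460904  65.01273296] x [0.77447553 0.26650886 0.57372526] y [-0.32538865  0.94558037  0.        ]
```

View pics/crop1.png

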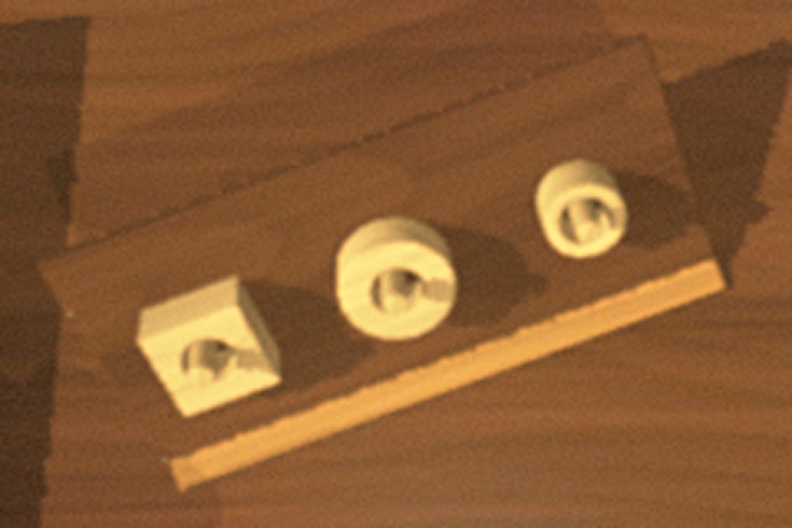

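The crop confirms it: the middle ring measures about 63 mm across, the small ring 45 mm and the square collar 57 mm, so the big ring is at top-image pixel (220,215). I'll work out the moves in the tool frame, starting with a pre-grasp 150 mm out along the peg.

```bash
cat >> h.py <<'E'
from scipy.spatial.transform import Rotation as Ro
nn=np.array([-0.5425,-0.1867,0.8190]); nn/=np.linalg.norm(nn)
ys=np.array([-0.3254,0.9456,0]); xs=np.cross(ys,nn)
U=np.array([600.3,106.1,60.2]); SEAT=np.array([551.2,-274.3,28.])
RG=np.stack([ys,-nn,np.cross(ys,-nn)],1)
def go(s,p,R=None):
    R0=Ro.from_euler("xyz",s["tcp_rot"],degrees=True)
    d=R0.inv().apply(np.asarray(p)-s["tool_pos"])
    w=(R0.inv()*(Ro.from_matrix(R) if R is not None else R0)).as_rotvec()
    print("lin",np.round(d/300,3),"tw",np.round(w/(np.pi/2),3),"mm",d.round(1),"deg",np.degrees(w).round(2))
E
python3 - <<'E'
from h import *; from bench import r
s=r.sense(); go(s,U+150*nn,RG); print(U+150*nn, Ro.from_matrix(RG).as_euler("xyz",degrees=True))
E
```

```text
lin [-1.057  0.159 -1.475] tw [-0.371 -0.462 -0.147] mm [-317.    47.7 -442.4] deg [-33.38 -41.59 -13.21]
[518.92191327  78.09393771 183.05465997] [-1.25012083e+02 -3.28959928e-04  1.08989602e+02]
```

Emit:
move_arm --linear '[[-0.06, 0, -0.08], [-0.13, 0, -0.17], [-0.2, 0, -0.26], [-0.27, 0, -0.36], [-0.34, 0, -0.46], [-0.42, 0, -0.57], [-0.5, 0, -0.68], [-0.5, 0, -0.68]]' --twist '[[-0.03, -0.05, -0.01], [-0.07, -0.1, -0.02], [-0.1, -0.14, -0.03], [-0.14, -0.18, -0.04], [-0.17, -0.23, -0.05], [-0.2, -0.27, -0.06], [-0.2, -0.27, -0.06], [-0.2, -0.27, -0.06]]' --hand '[1, 1, 1, 1, 1, 1, 1, 1]' --force 40

```text
time: 0.77
tool_pos: [371.4, 322.0, 229.9]
tcp_rot: [-108.6, -1.2, 90.5]
ft_force: [-0.5, -0.3, 1.1]
finger_gap: 85.4
```

```bash
python3 - <<'E'
from h import *; from bench import r
s=r.sense(); print(s["time"],s["tool_pos"],s["tcp_rot"],s["joint_pos"].round(1)); go(s,U+150*nn,RG)
E
```

```text
0.7667 [371.35859588 322.01794341 229.89387174] [-108.62166316   -1.16400114   90.503781  ] [ 43.7 -24.  115.9 -12.3  73.9 -44.7]
lin [-0.82   0.287 -0.415] tw [-0.178 -0.19  -0.081] mm [-246.1   86.1 -124.4] deg [-16.06 -17.07  -7.33]
```

Emit:
move_arm --linear '[[-0.1, 0.03, -0.05], [-0.2, 0.07, -0.1], [-0.32, 0.11, -0.16], [-0.44, 0.15, -0.22], [-0.56, 0.19, -0.28], [-0.68, 0.24, -0.34], [-0.78, 0.27, -0.39], [-0.82, 0.287, -0.415], [-0.82, 0.287, -0.415], [-0.82, 0.287, -0.415], [-0.82, 0.287, -0.415]]' --twist '[[-0.03, -0.03, -0.01], [-0.06, -0.06, -0.03], [-0.09, -0.1, -0.04], [-0.12, -0.13, -0.05], [-0.15, -0.16, -0.07], [-0.178, -0.19, -0.081], [-0.178, -0.19, -0.081], [-0.178, -0.19, -0.081], [-0.178, -0.19, -0.081], [-0.178, -0.19, -0.081], [-0.178, -0.19, -0.081]]' --hand '[1, 1, 1, 1, 1, 1, 1, 1, 1, 1, 1]'

```text
time: 1.68
tool_pos: [518.7, 77.2, 182.2]
tcp_rot: [-124.9, -0.0, 108.8]
ft_force: [-0.3, 0.8, 0.3]
finger_gap: 85.4
```

```bash
python3 - <<'E'
from h import *; from bench import r
s=r.sense(); print(s["time"],s["tool_pos"],s["tcp_rot"],s["joint_pos"].round(1)); go(s,U+150*nn,RG); go(s,U+45*nn,RG)
E
```

```text
1.6833 [518.68347544  77.17954112 182.1825612 ] [-1.24858583e+02 -3.29498417e-02  1.08824924e+02] [  -7.4  -37.4  134.5   18.6   52.4 -123.7]
lin [ 0.003 -0.001 -0.003] tw [-0.002 -0.002 -0.001] mm [ 0.8 -0.4 -0.9] deg [-0.15 -0.15 -0.07]
lin [ 0.003  0.349 -0.004] tw [-0.002 -0.002 -0.001] mm [  0.9 104.6  -1.2] deg [-0.15 -0.15 -0.07]
```

Emit:
move_arm --linear '[[0.003, 0.08, -0.004], [0.003, 0.16, -0.004], [0.003, 0.24, -0.004], [0.003, 0.31, -0.004], [0.003, 0.349, -0.004], [0.003, 0.349, -0.004]]' --twist '[[-0.002, -0.002, -0.001], [-0.002, -0.002, -0.001], [-0.002, -0.002, -0.001], [-0.002, -0.002, -0.001], [-0.002, -0.002, -0.001], [-0.002, -0.002, -0.001]]' --hand '[1, 1, 1, 1, 1, 1]'

```text
time: 2.18
tool_pos: [574.2, 100.2, 93.9]
tcp_rot: [-124.8, -0.1, 109.2]
ft_force: [-0.0, 1.6, -0.6]
finger_gap: 85.6
```

```bash
python3 - <<'E'
from h import *; from bench import r
s=r.sense(); print(s["time"],s["tool_pos"],s["joint_pos"].round(1)); go(s,U+3*nn,RG)
a=r.snapshot("side"); pickle.dump(a,open("s1.pkl","wb"))
u,v=proj(a,U+30*nn).astype(int)
im=a["frame"][v-65:v+65,u-85:u+85,::-1]; cv2.imwrite("pics/s1.png",cv2.resize(im,None,fx=4,fy=4,interpolation=cv2.INTER_CUBIC))
E
```

```text
2.1833 [574.19330097 100.17212872  93.93599294] [  -3.1  -16.8  130.4   21.9   35.7 -126.6]
lin [-0.01   0.133 -0.009] tw [-0.002  0.001  0.003] mm [-3.1 39.9 -2.6] deg [-0.22  0.11  0.23]
```

View pics/s1.png

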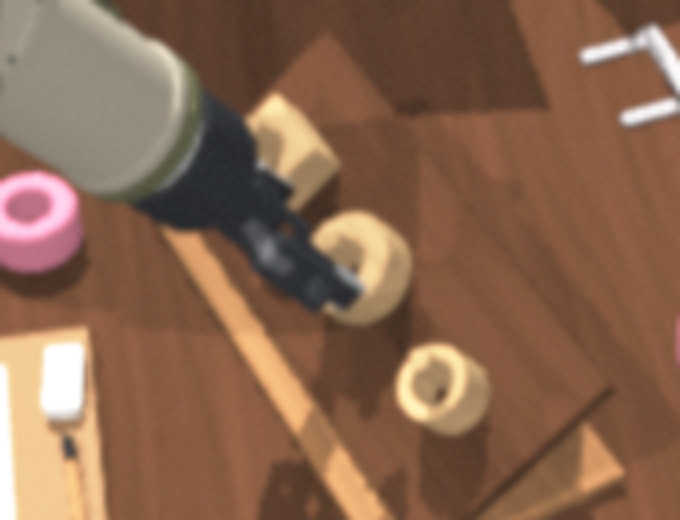

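The side crop shows the open jaws straddling the middle ring at crop pixel (360,265). The square collar (290,150) and small ring (442,388) are clear. Advancing and closing.

Emit:
move_arm --linear '[[-0.01, 0.0, -0.009], [-0.01, 0.02, -0.009], [-0.01, 0.05, -0.009], [-0.01, 0.08, -0.009], [-0.01, 0.11, -0.009], [-0.01, 0.133, -0.009], [-0.01, 0.133, -0.009], [-0.01, 0.133, -0.009]]' --twist '[[-0.002, 0.001, 0.003], [-0.002, 0.001, 0.003], [-0.002, 0.001, 0.003], [-0.002, 0.001, 0.003], [-0.002, 0.001, 0.003], [-0.002, 0.001, 0.003], [-0.002, 0.001, 0.003], [-0.002, 0.001, 0.003]]' --hand '[1, 1, 1, 1, 1, 1, 1, 1]'

```text
time: 2.9
tool_pos: [599.1, 105.4, 64.3]
tcp_rot: [-125.0, 0.1, 109.0]
ft_force: [0.1, -0.3, 0.2]
finger_gap: 85.5
```

```bash
python3 - <<'E'
from h import *; from bench import r
s=r.sense(); print(s["time"],s["tool_pos"],s["ft_force"]); go(s,U+3*nn,RG)
E
```

```text
2.9 [599.06173402 105.35932517  64.32373061] [ 0.0510064  -0.30813251  0.23051392]
lin [0.001 0.004 0.004] tw [ 0.     0.    -0.001] mm [0.3 1.2 1.2] deg [ 0.02  0.04 -0.06]
```

Good. I'll close, let the fingers settle, then lift slightly up the slope and draw out.

Emit:
move_arm --linear '[[0.001, 0.003, 0.003], [0.001, 0.003, 0.003], [0.001, 0.003, 0.003], [0.001, 0.003, 0.003], [0.001, 0.003, 0.003], [0.001, 0.003, 0.003], [0.001, 0.003, 0.003], [0.001, 0.003, 0.003], [0.001, 0.003, 0.003]]' --twist '[[0, 0, 0], [0, 0, 0], [0, 0, 0], [0, 0, 0], [0, 0, 0], [0, 0, 0], [0, 0, 0], [0, 0, 0], [0, 0, 0]]' --hand '[-1, -1, -1, -1, -1, -1, -1, -1, -1]' --force 40

```text
time: 3.65
tool_pos: [598.8, 105.5, 64.0]
tcp_rot: [-125.1, 0.1, 109.0]
ft_force: [-9.0, -2.4, 8.3]
finger_gap: 63.6
```

```bash
python3 - <<'E'
from h import *; from bench import r
s=r.sense(); print(s["time"],s["tool_pos"],s["ft_force"],s["finger_gap"]); go(s,U+3*nn+5*xs,RG); go(s,U+80*nn+5*xs,RG)
E
```

```text
3.65 [598.82782897 105.50357304  64.00365215] [-9.00087051 -2.42836648  8.25847185] 63.61849998327202
lin [ 0.     0.003 -0.014] tw [ 0.001  0.001 -0.001] mm [ 0.1  1.  -4.1] deg [ 0.06  0.06 -0.07]
lin [-0.    -0.253 -0.014] tw [ 0.001  0.001 -0.001] mm [ -0.  -76.   -4.2] deg [ 0.06  0.06 -0.07]
```

Emit:
move_arm --linear '[[0, -0.005, -0.007], [0, -0.01, -0.017], [0, -0.04, -0.017], [0, -0.08, -0.017], [0, -0.12, -0.017], [0, -0.16, -0.017], [0, -0.2, -0.017], [0, -0.24, -0.017], [0, -0.27, -0.017], [0, -0.3, -0.017], [0, -0.3, -0.017], [0, -0.3, -0.017]]' --twist '[[0, 0, 0], [0, 0, 0], [0, 0, 0], [0, 0, 0], [0, 0, 0], [0, 0, 0], [0, 0, 0], [0, 0, 0], [0, 0, 0], [0, 0, 0], [0, 0, 0], [0, 0, 0]]' --hand '[-1, -1, -1, -1, -1, -1, -1, -1, -1, -1, -1, -1]'

```text
time: 4.65
tool_pos: [554.5, 90.0, 141.7]
tcp_rot: [-125.2, 0.1, 109.0]
ft_force: [-0.2, 0.7, -0.5]
finger_gap: 63.3
```

```bash
python3 - <<'E'
from h import *; from bench import r
s=r.sense(); print(s["time"],s["tool_pos"],s["ft_force"],s["finger_gap"],s["joint_pos"].round(1))
a=r.snapshot("side"); pickle.dump(a,open("s2.pkl","wb"))
u,v=proj(a,s["tool_pos"]).astype(int)
im=a["frame"][v-65:v+65,u-85:u+85,::-1]; cv2.imwrite("pics/s2.png",cv2.resize(im,None,fx=4,fy=4,interpolation=cv2.INTER_CUBIC))
yw=np.radians(60); RP=np.array([[np.cos(yw),0,-np.sin(yw)],[np.sin(yw),0,np.cos(yw)],[0,-1,0]]); RP=np.stack([[np.cos(yw),np.sin(yw),0],[0,0,-1],np.cross([np.cos(yw),np.sin(yw),0],[0,0,-1])],1)
go(s,SEAT+[0,0,120],RP)
E
```

```text
4.65 [554.4631579   89.96480927 141.67588672] [-0.17415507  0.71597183 -0.4606031 ] 63.26443730164223 [  -4.7  -26.3  132.    19.6   43.1 -124.4]
lin [-1.145 -0.248  0.321] tw [0.367 0.527 0.166] mm [-343.4  -74.5   96.2] deg [33.05 47.44 14.9 ]
```

View pics/s2.png

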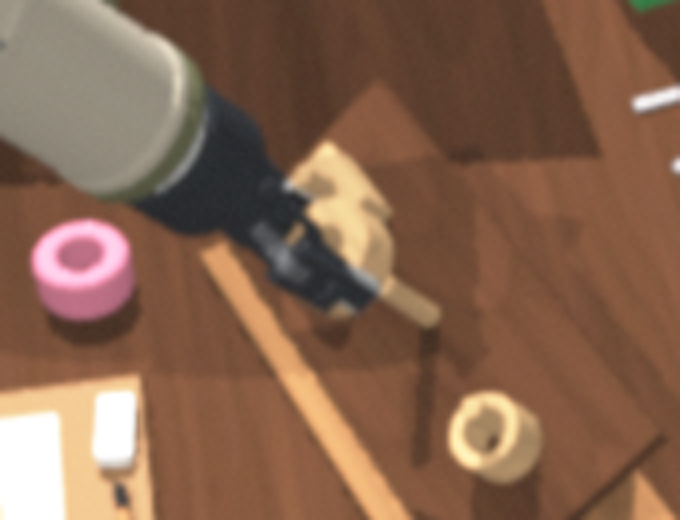

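The ring is held and clear: the bare peg shows at (410,300), the underside is about 90 mm out, and the other rings are still hanging. Next I'll raise it and carry it over to the turntable.

```bash
cat >> h.py <<'E'
yw=np.radians(60); xx=np.array([np.cos(yw),np.sin(yw),0]); RP=np.stack([xx,[0,0,-1],np.cross(xx,[0,0,-1])],1)
E
python3 - <<'E'
from h import *; from bench import r
s=r.sense(); go(s,[552,50,215],RG);go(s,[552,-110,215],RP)
E
```

```text
lin [-0.124 -0.231 -0.101] tw [ 0.001  0.001 -0.001] mm [-37.3 -69.2 -30.2] deg [ 0.11  0.06 -0.1 ]
lin [-0.629 -0.33   0.042] tw [0.366 0.527 0.166] mm [-188.6  -98.9   12.5] deg [32.98 47.44 14.9 ]
```

Emit:
move_arm --linear '[[-0.06, -0.11, -0.05], [-0.12, -0.23, -0.1], [-0.22, -0.25, -0.07], [-0.32, -0.27, -0.04], [-0.42, -0.29, -0.01], [-0.52, -0.31, 0.01], [-0.629, -0.33, 0.042], [-0.629, -0.33, 0.042], [-0.629, -0.33, 0.042], [-0.629, -0.33, 0.042], [-0.629, -0.33, 0.042]]' --twist '[[0, 0, 0], [0.03, 0.05, 0.01], [0.07, 0.1, 0.03], [0.12, 0.16, 0.05], [0.16, 0.22, 0.07], [0.2, 0.28, 0.09], [0.24, 0.34, 0.11], [0.28, 0.4, 0.13], [0.32, 0.46, 0.15], [0.366, 0.527, 0.166], [0.366, 0.527, 0.166]]' --hand '[-1, -1, -1, -1, -1, -1, -1, -1, -1, -1, -1]'

```text
time: 5.62
tool_pos: [552.6, -110.1, 212.4]
tcp_rot: [-89.7, 0.1, 59.7]
ft_force: [1.4, 0.3, -0.5]
finger_gap: 63.3
```

```bash
python3 - <<'E'
from h import *; from bench import r
s=r.sense(); print(s["time"],s["tool_pos"],s["tcp_rot"],s["finger_gap"],s["joint_pos"].round(1)); go(s,SEAT+[0,0,80],RP)
E
```

```text
5.6167 [ 552.60152923 -110.07175407  212.3680189 ] [-89.66619525   0.14545906  59.72602237] 63.29005250704964 [-16.4   2.7  92.3  -0.1  85.4 -76.2]
lin [-0.474  0.348 -0.274] tw [-0.004 -0.003 -0.002] mm [-142.3  104.3  -82.2] deg [-0.33 -0.27 -0.14]
```

Emit:
move_arm --linear '[[-0.07, 0, -0.04], [-0.16, 0, -0.09], [-0.25, 0, -0.14], [-0.34, 0, -0.2], [-0.43, 0.03, -0.25], [-0.474, 0.1, -0.274], [-0.474, 0.18, -0.274], [-0.474, 0.25, -0.274], [-0.474, 0.31, -0.274], [-0.474, 0.348, -0.274], [-0.474, 0.348, -0.274], [-0.474, 0.348, -0.274]]' --twist '[[-0.004, -0.003, -0.002], [-0.004, -0.003, -0.002], [-0.004, -0.003, -0.002], [-0.004, -0.003, -0.002], [-0.004, -0.003, -0.002], [-0.004, -0.003, -0.002], [-0.004, -0.003, -0.002], [-0.004, -0.003, -0.002], [-0.004, -0.003, -0.002], [-0.004, -0.003, -0.002], [-0.004, -0.003, -0.002], [-0.004, -0.003, -0.002]]' --hand '[-1, -1, -1, -1, -1, -1, -1, -1, -1, -1, -1, -1]'

```text
time: 6.62
tool_pos: [550.9, -273.8, 107.4]
tcp_rot: [-90.0, -0.0, 60.1]
ft_force: [0.1, -0.1, 0.3]
finger_gap: 63.5
```

```bash
python3 - <<'E'
from h import *; from bench import r
s=r.sense(); print(s["time"],s["tool_pos"],s["tcp_rot"],s["finger_gap"]); go(s,SEAT+[0,0,80],RP)
a=r.snapshot("side"); pickle.dump(a,open("s3.pkl","wb"))
u,v=proj(a,s["tool_pos"]).astype(int)
im=a["frame"][v-65:v+65,u-85:u+85,::-1]; cv2.imwrite("pics/s3.png",cv2.resize(im,None,fx=4,fy=4,interpolation=cv2.INTER_CUBIC))
for n in("side","top"):
    b=a if n=="side" else r.snapshot(n)
    P=cloud(b); q=P-s["tool_pos"]
    f=b["frame"].astype(int); wood=(f[...,0]-f[...,2]>60)&(f[...,0]>140)
    m=wood&(np.hypot(q[...,0],q[...,1])<45)&(np.abs(q[...,2])<50)
    Q=q[m]; print(n,m.sum(),"q min/max",Q.min(0) if len(Q) else 0,Q.max(0) if len(Q) else 0)
    T=Q[np.abs(Q[:,2]-np.percentile(Q[:,2],90))<4]
    # fit top plane
    A=np.c_[T[:,:2],np.ones(len(T))]; k=np.linalg.lstsq(A,T[:,2],rcond=None)[0]; print(" top plane",k,len(T),"mid",(T.max(0)+T.min(0))/2,np.ptp(T,axis=0))
E
```

```text
6.6167 [ 550.89580605 -273.81565159  107.37550928] [-8.99857794e+01 -4.87707294e-02  6.00794616e+01] 63.45669447768405
lin [-0.001 -0.002 -0.002] tw [-0.     0.001  0.001] mm [-0.3 -0.6 -0.5] deg [-0.01  0.08  0.05]
side 265 q min/max [ -6.28682913 -41.32117903   5.70592634] [28.78149298 21.7897182  49.54420395]
 top plane [-1.60571562e-02  2.43197996e-02  2.53161032e+01] 194 mid [12.65493245 -7.72539221 26.18630844] [32.25312108 53.56569874  7.68784532]
top 356 q min/max [-31.57031402  -9.70809907   0.43194358] [17.73646756 30.72312633 29.10827559]
 top plane [-1.36374753e-03 -1.77587484e-03  2.61483072e+01] 266 mid [-6.90873146 10.12715491 26.33327234] [49.29039804 39.67050795  5.5500065 ]
```

View pics/s3.png

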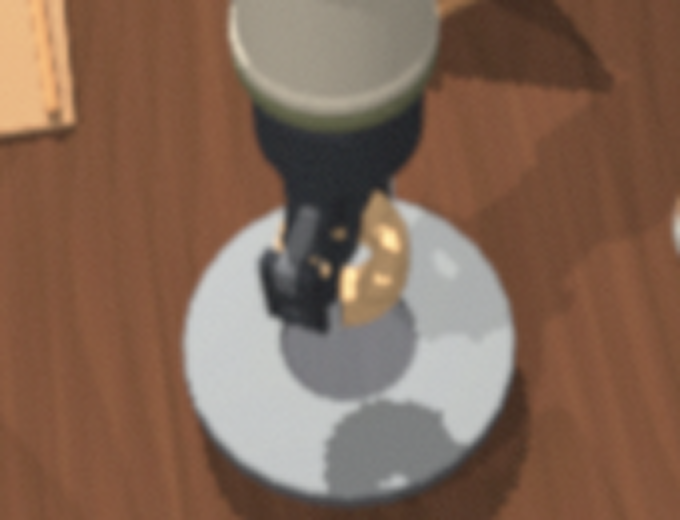

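The crop shows the ring in the jaws at about (375,260), directly above the recess at (347,345), and level. I'll check the ring's offset along the free pad direction, then lower.

```bash
python3 - <<'E'
from h import *; from bench import r
from scipy.optimize import least_squares
s=r.sense(); zt=np.array([-np.sin(yw),np.cos(yw)]); zt=RP[:2,2]
for n in("side","top"):
    b=r.snapshot(n); P=cloud(b); q=P-s["tool_pos"]
    f=b["frame"].astype(int); wood=(f[...,0]-f[...,2]>60)&(f[...,0]>140)
    m=wood&(np.hypot(q[...,0],q[...,1])<40)&(q[...,2]>15)&(q[...,2]<29)
    Q=q[m]; a=Q[:,:2]@zt; l=Q[:,:2]@RP[:2,0]; print(n,zt,len(Q),"along tool z",np.percentile(a,[0,3,97,100]).round(1),"along x",np.percentile(l,[0,100]).round(1))
    r_=np.hypot(Q[:,0],Q[:,1]); print("  r max/min",np.percentile(r_,[0,2,98,100]))
go(r.sense(),SEAT+[0,0,12],RP)
E
```

```text
side [-0.8660254  0.5      ] 247 along tool z [-31.8 -29.7  -7.4  28.4] along x [-30.5  28.1]
  r max/min [13.52180985 15.34907511 33.61801412 35.2897827 ]
top [-0.8660254  0.5      ] 304 along tool z [-5.5 10.2 30.8 32. ] along x [-23.1  31.2]
  r max/min [14.5501519  16.00605131 31.9811855  32.83450892]
lin [-0.001  0.233  0.005] tw [0.002 0.    0.   ] mm [-0.2 69.8  1.5] deg [0.21 0.03 0.03]
```

The ring is centred in the jaws within about 0.5 mm. Lowering.

Emit:
move_arm --linear '[[0, 0.05, 0.002], [0, 0.11, 0.002], [0, 0.16, 0.002], [0, 0.2, 0.002], [0, 0.233, 0.002], [0, 0.233, 0.002], [0, 0.233, 0.002]]' --twist '[[0, 0, 0], [0, 0, 0], [0, 0, 0], [0, 0, 0], [0, 0, 0], [0, 0, 0], [0, 0, 0]]' --hand '[-1, -1, -1, -1, -1, -1, -1]'

```text
time: 7.4
tool_pos: [552.0, -274.5, 39.8]
tcp_rot: [-90.2, -0.0, 60.0]
ft_force: [-0.5, -0.3, 0.5]
finger_gap: 63.2
```

```bash
python3 - <<'E'
from h import *; from bench import r
s=r.sense(); print(s["time"],s["tool_pos"],s["tcp_rot"],s["ft_force"]); go(s,SEAT+[0,0,12],RP); go(s,SEAT+[0,0,3.5],RP)
E
```

```text
7.4 [ 552.01671198 -274.45724348   39.81264439] [-9.01812076e+01 -3.65018808e-02  6.00338124e+01] [-0.51638802 -0.31863572  0.52514918]
lin [-0.001 -0.001  0.003] tw [0.002 0.    0.   ] mm [-0.3 -0.2  0.8] deg [0.18 0.03 0.04]
lin [-0.001  0.028  0.003] tw [0.002 0.    0.   ] mm [-0.3  8.3  0.8] deg [0.18 0.03 0.04]
```

Emit:
move_arm --linear '[[0, 0.006, 0.002], [0, 0.012, 0.002], [0, 0.018, 0.002], [0, 0.023, 0.002], [0, 0.027, 0.002], [0, 0.027, 0.002]]' --twist '[[0.002, 0, 0], [0.002, 0, 0], [0.002, 0, 0], [0.002, 0, 0], [0.002, 0, 0], [0.002, 0, 0]]' --hand '[-1, -1, -1, -1, -1, -1]'

```text
time: 7.9
tool_pos: [551.8, -274.3, 32.3]
tcp_rot: [-90.0, -0.0, 60.0]
ft_force: [-1.5, 0.2, 2.5]
finger_gap: 63.5
```

```bash
python3 - <<'E'
from h import *; from bench import r
s=r.sense(); print(s["time"],s["tool_pos"],s["tcp_rot"],s["ft_force"],s["wrist_torque"]); go(s,SEAT+[0,0,3.5],RP)
E
```

```text
7.9 [ 551.76824785 -274.30738568   32.29138039] [-9.00297116e+01 -3.54727817e-02  6.00383826e+01] [-1.49931839  0.24423749  2.52093667] [ 0.14840421  0.2066675  -0.01557183]
lin [-0.001  0.003  0.002] tw [0. 0. 0.] mm [-0.3  0.8  0.5] deg [0.03 0.04 0.04]
```

Emit:
move_arm --linear '[[0, 0.004, 0.001], [0, 0.006, 0.001], [0, 0.008, 0.001], [0, 0.01, 0.001]]' --twist '[[0, 0, 0], [0, 0, 0], [0, 0, 0], [0, 0, 0]]' --hand '[-1, -1, -1, -1]'

```text
time: 8.23
tool_pos: [552.0, -274.4, 32.0]
tcp_rot: [-90.1, -0.0, 60.0]
ft_force: [-11.8, 5.7, 24.6]
finger_gap: 63.3
```

```bash
python3 - <<'E'
from h import *; from bench import r
s=r.sense(); print(s["time"],s["tool_pos"],s["tcp_rot"],s["ft_force"],s["wrist_torque"])
b=r.snapshot("side"); P=cloud(b); q=P-SEAT; f=b["frame"].astype(int); wood=(f[...,0]-f[...,2]>60)&(f[...,0]>140)
for m in (wood&(np.hypot(q[...,0],q[...,1])<38)&(q[...,2]>20)&(q[...,2]<40),):
    print("ring top over seat",np.percentile(q[m][:,2],[5,50,80,95]))
    T=q[m]; T=T[T[:,2]>27]; print(np.linalg.lstsq(np.c_[T[:,:2],np.ones(len(T))],T[:,2],rcond=None)[0],len(T))
d=np.hypot(q[...,0],q[...,1]); print("table top over seat",np.nanmedian(q[...,2][(d>55)&(d<75)]))
u,v=proj(b,s["tool_pos"]).astype(int)
cv2.imwrite("pics/s4.png",cv2.resize(b["frame"][v-65:v+65,u-85:u+85,::-1],None,fx=4,fy=4,interpolation=cv2.INTER_CUBIC))
E
```

```text
8.2333 [ 551.96395307 -274.40435108   31.95959789] [-9.00736622e+01 -2.69534008e-02  6.00483889e+01] [-11.76777472   5.74669628  24.62472847] [ 1.04461956  1.86480542 -0.01000873]
ring top over seat [22.78922406 28.37928275 30.02723867 31.83381603]
[2.74436604e-03 1.91457992e-03 2.92662661e+01] 163
table top over seat 378.34960863360584
```

View pics/s4.png

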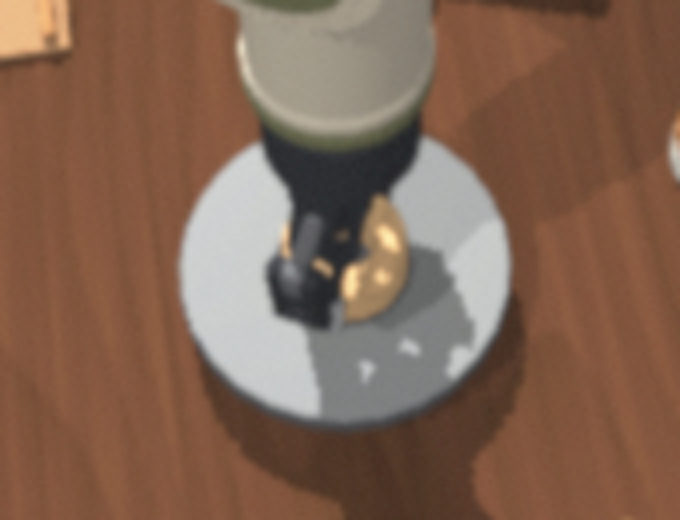

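The ring sits in the recess: its top reads 29.3 mm above the seat against 29 to 30 expected, slope is 0.003 rad, and the vertical press is 25 N. I'll hold it a bit longer, ease the pressure, then release.

Emit:
move_arm --linear '[[0, 0.006, -0.001], [0, 0.006, -0.001], [0, 0.006, -0.001], [0, 0.006, -0.001]]' --twist '[[0, 0, 0], [0, 0, 0], [0, 0, 0], [0, 0, 0]]' --hand '[-1, -1, -1, -1]'

```text
time: 8.62
tool_pos: [552.3, -274.6, 32.0]
tcp_rot: [-90.1, -0.0, 60.1]
ft_force: [-8.6, 4.6, 15.6]
finger_gap: 63.2
```

Emit:
move_arm --linear '[[0, 0.001, 0], [0, 0.001, 0], [0, 0.001, 0]]' --twist '[[0, 0, 0], [0, 0, 0], [0, 0, 0]]' --hand '[-1, -1, -1]'

```text
time: 8.87
tool_pos: [552.8, -274.9, 32.2]
tcp_rot: [-90.1, -0.0, 60.1]
ft_force: [-0.7, -0.0, 4.3]
finger_gap: 63.5
```

Emit:
move_arm --linear '[[0, 0, 0], [0, 0, 0], [0, 0, 0], [0, 0, 0], [0, 0, 0], [0, 0, 0], [0, 0, 0], [0, 0, 0]]' --twist '[[0, 0, 0], [0, 0, 0], [0, 0, 0], [0, 0, 0], [0, 0, 0], [0, 0, 0], [0, 0, 0], [0, 0, 0]]' --hand '[1, 1, 1, 1, 1, 1, 1, 1]'

```text
time: 9.53
tool_pos: [552.8, -274.8, 32.2]
tcp_rot: [-90.1, -0.0, 60.1]
ft_force: [0.3, 0.4, 0.6]
finger_gap: 85.1
```

Emit:
move_arm --linear '[[0, -0.03, 0], [0, -0.08, 0], [0, -0.15, 0], [0, -0.25, 0], [0, -0.36, 0], [0, -0.47, 0], [0.05, -0.55, 0.1], [0.1, -0.55, 0.2], [0.15, -0.55, 0.3], [0.2, -0.55, 0.4], [0.2, -0.55, 0.45], [0.2, -0.55, 0.45]]' --twist '[[0, 0, 0], [0, 0, 0], [0, 0, 0], [0, 0, 0], [0, 0, 0], [0, 0, 0], [0, 0, 0], [0, 0, 0], [0, 0, 0], [0, 0, 0], [0, 0, 0], [0, 0, 0]]' --hand '[1, 1, 1, 1, 1, 1, 1, 1, 1, 1, 1, 1]'

```text
time: 10.53
tool_pos: [463.7, -153.3, 197.7]
tcp_rot: [-90.1, -0.0, 60.2]
ft_force: [-0.3, 0.1, 0.3]
finger_gap: 85.9
```

```bash
python3 - <<'E'
from h import *; from bench import r
s=r.sense(); print(s["time"],s["tool_pos"],s["ft_force"],s["qd"].round(1))
for n in("top","side"):
    b=r.snapshot(n); cv2.imwrite(f"pics/{n}_end.png",b["frame"][:,:,::-1])
    q=cloud(b)-SEAT; d=np.hypot(q[...,0],q[...,1]); m=(d<42)&(q[...,2]>25)&(q[...,2]<34)
    T=q[m]; print(n,len(T),"mid",((T.max(0)+T.min(0))/2).round(1),np.ptp(T,axis=0).round(1),"plane",np.linalg.lstsq(np.c_[T[:,:2],np.ones(len(T))],T[:,2],rcond=None)[0].round(4),"tt top",np.nanmedian(q[...,2][(d>45)&(d<75)&(np.abs(q[...,2])<20)]))
E
```

```text
10.5333 [ 463.71651214 -153.29654854  197.66405703] [-0.31575101  0.13447854  0.34357997] [-1.5  3.4 -3.6 -0.5 -1.9 -0.7]
top 720 mid [ 0.7 -1.7 29.2] [61.9 63.3  8.2] plane [ 3.70000e-03 -8.00000e-04  2.89803e+01] tt top 4.195843307203695
side 564 mid [ 1.7 -2.1 29.5] [62.3 64.4  8.9] plane [-1.90000e-03 -1.90000e-03  2.86258e+01] tt top 3.9409722698125265
```

View pics/side_end.png

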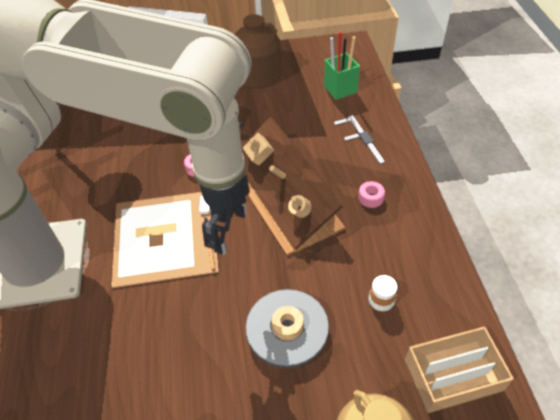

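The final side view shows the ring seated in the turntable recess at (287,323), the small ring (300,207) and square collar (258,150) still hanging, and the jar (383,292) in place. The arm is clear of everything.

```bash
python3 -c "
from bench import r
print(r.hand_in()); print(r.sense()['time'])"
```

```text
the job is handed in; nothing more can be done
None
the job is handed in; nothing more can be done
```

I lifted the big ring off the middle peg, set it in the turntable recess, pressed it down, let go, backed the arm away and handed the job in. No verdict was reported, so the results below are from my own measurements.

- **Ring choice:** the middle ring measured 63 mm across, against 45 mm for the small ring and 57 mm for the square collar.
- **Lift:** the ring's underside was about 90 mm out from the rack face while gripped, well past the 57 mm needed.
- **Press:** the wrist force reached about 25 N vertically, with about 13 N sideways, which I eased off before opening the fingers.
- **Final position:** after correcting for the cameras reading about 0.9 mm low, the ring's underside is on the recess bottom to within about 0.3 mm. Tilt is under 0.004 rad.
- **Centring:** the ring is about 2 mm off the recess centre. The two cameras disagree by about 1 mm, and the limit is 6 mm.
- **Bystanders:** in the last side image the other two rings are still hanging and the jar had not visibly moved. I did not measure any of these. The arm partly hid the eraser, and I did not check the pencil specifically, but no move went near the drawing board.
- **Time:** about 10.6 s of the 46 s allowed.

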